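# Find the empty bay of the dark plate store by feel and load it

## Task

The culture plates in this dark store must not see light, so first take the blue plate pusher and feel gently behind the flaps with it to find which of the four bays is empty. Then slide the loose plate into the empty bay, all the way in, so that its flap drops shut behind it, and lay the pusher flat on the worktop. Do not shove any plate hard back against its spring, and leave the bottles, beaker and timer alone.

Things in the scene. Friction and masses are not known exactly. Their poses are not given: they have to be found in the camera images.
- dark_box: White plate store, fixed: 142 mm deep (x), 420 wide (y), 34 high, no floor. Origin: on the worktop, middle of the front, in the plane of the shut flaps; x points into the bays, y left along the front. Four bays, 104 mm apart. Three hold a plate like 'plate', near rim 26 to 27 mm behind the flap plane; one is empty. None can be seen into. Roof reaches 8 mm out before the flaps.
- plate: The culture plate to be stored: a closed round petri dish with beige content, 94 mm across, 16 mm high, 25 to 50 g, lying on the worktop left of and before the store, too wide to grip. Origin: centre of its underside.
- pusher: Blue plate pusher, 0.12 kg, lying flat, +x from handle to head. Origin: on its underside, where the near rim of a plate in its forked head lies (plate centre 47 mm ahead). Head 53 mm wide, two slanted rubber-faced pads; tips 8 mm ahead of the origin. Bar back to x = -126 mm. Bar, head 12 mm high: they pass under a flap. Grip fin across from above: x -118 to -62 mm, 17 mm thick, top at 40 mm.
- bay_1 (a point): Point on the worktop where the centre of a plate stands when home in the leftmost (+y) bay: 74 mm behind the flap plane, on the bay's middle line (store y = +156 mm). The bay is 100 mm wide and 30 mm high inside, between 4 mm walls. Axes as the store's.
- bay_2 (a point): Point on the worktop where the centre of a plate stands when home in the second from the left bay: 74 mm behind the flap plane, on the bay's middle line (store y = +52 mm). The bay is 100 mm wide and 30 mm high inside, between 4 mm walls. Axes as the store's.
- bay_3 (a point): Point on the worktop where the centre of a plate stands when home in the third from the left bay: 74 mm behind the flap plane, on the bay's middle line (store y = -52 mm). The bay is 100 mm wide and 30 mm high inside, between 4 mm walls. Axes as the store's.
- bay_4 (a point): Point on the worktop where the centre of a plate stands when home in the rightmost (-y) bay: 74 mm behind the flap plane, on the bay's middle line (store y = -156 mm). The bay is 100 mm wide and 30 mm high inside, between 4 mm walls. Axes as the store's.
- flap_1 (a joint): Red flap of the leftmost (+y) bay, 98 x 24 mm, hinged 26 mm up; 0 = hanging shut, grows (rad, to 1.4) as pushed inward; never swings outward. Light spring, about 1 N opens it. Over the pusher or a plate it rides at 0.9 to 1.2; it drops shut behind a plate whose near rim is 23 mm or more inside, and again once the pusher is drawn out.
- flap_2 (a joint): Red flap of the second from the left bay, 98 x 24 mm, hinged 26 mm up; 0 = hanging shut, grows (rad, to 1.4) as pushed inward; never swings outward. Light spring, about 1 N opens it. Over the pusher or a plate it rides at 0.9 to 1.2; it drops shut behind a plate whose near rim is 23 mm or more inside, and again once the pusher is drawn out.
- flap_3 (a joint): Red flap of the third from the left bay, 98 x 24 mm, hinged 26 mm up; 0 = hanging shut, grows (rad, to 1.4) as pushed inward; never swings outward. Light spring, about 1 N opens it. Over the pusher or a plate it rides at 0.9 to 1.2; it drops shut behind a plate whose near rim is 23 mm or more inside, and again once the pusher is drawn out.
- flap_4 (a joint): Red flap of the rightmost (-y) bay, 98 x 24 mm, hinged 26 mm up; 0 = hanging shut, grows (rad, to 1.4) as pushed inward; never swings outward. Light spring, about 1 N opens it. Over the pusher or a plate it rides at 0.9 to 1.2; it drops shut behind a plate whose near rim is 23 mm or more inside, and again once the pusher is drawn out.
- pad_1 (a joint): Sprung pad at the back of the leftmost (+y) bay: 0 at rest, grows (m) to 0.010 at its stop as a plate is pressed back on it; 2.4 N to start, 1.2 N per mm more, damped, slow to return. A plate at home just meets it; a stored plate yields only against it. The pusher alone cannot reach it: its fin meets the roof's edge 54 mm in.
- pad_2 (a joint): Sprung pad at the back of the second from the left bay: 0 at rest, grows (m) to 0.010 at its stop as a plate is pressed back on it; 2.4 N to start, 1.2 N per mm more, damped, slow to return. A plate at home just meets it; a stored plate yields only against it. The pusher alone cannot reach it: its fin meets the roof's edge 54 mm in.
- pad_3 (a joint): Sprung pad at the back of the third from the left bay: 0 at rest, grows (m) to 0.010 at its stop as a plate is pressed back on it; 2.4 N to start, 1.2 N per mm more, damped, slow to return. A plate at home just meets it; a stored plate yields only against it. The pusher alone cannot reach it: its fin meets the roof's edge 54 mm in.
- pad_4 (a joint): Sprung pad at the back of the rightmost (-y) bay: 0 at rest, grows (m) to 0.010 at its stop as a plate is pressed back on it; 2.4 N to start, 1.2 N per mm more, damped, slow to return. A plate at home just meets it; a stored plate yields only against it. The pusher alone cannot reach it: its fin meets the roof's edge 54 mm in.
- bottle_amber: Bystander: brown 54 mm bottle with black cap, 105 mm tall. Origin: centre of its underside.
- bottle_blue: Bystander: white 60 mm bottle with blue cap, 112 mm tall. Origin: centre of its underside.
- timer: Bystander: white bench timer, 62 x 66 x 18 mm. Origin: centre of its underside.
- beaker: Bystander: small empty glass beaker, 80 mm wide, 95 mm tall. Origin: centre of its underside.
Not all that is in view belongs to the job. Of the things that look like the pusher, the largest one is meant.

How it is judged (in metres and radians):
On the way:
1. the pusher has been put in under a flap to feel behind it, while the plate was still outside the store (value of joint any of flap_1, flap_2, flap_3, flap_4 above 0.4 rad and x of plate in the frame of dark_box below -0.042 m and x of pusher in the frame of dark_box above 0.005 m), for 0.1 s.
At the end, for the whole second after the job is handed in: The plate stands on the worktop inside a bay, its centre within 10 mm of that bay's home point; all four flaps hang shut (under 0.12 rad); the pusher lies flat on the worktop (within 0.12 rad, underside under 6 mm up), and both are at rest ((horizontal distance between plate and bay_1 below 0.01 m or horizontal distance between plate and bay_2 below 0.01 m or horizontal distance between plate and bay_3 below 0.01 m or horizontal distance between plate and bay_4 below 0.01 m) and height (world z) of each of plate, pusher below 0.006 m and value of joint each of flap_1, flap_2, flap_3, flap_4 below 0.12 rad and angle between pusher's own z axis and vertical below 0.12 rad and linear speed of each of pusher, plate below 0.02 m/s); the robot touches nothing.
It fails at once if a plate was shoved back hard: a bay's sprung pad was pressed in more than 8 mm (value of joint any of pad_1, pad_2, pad_3, pad_4 above 0.008 m).
It fails at once if a bystander (bottle, beaker or timer) was moved more than 20 mm (distance of any of bottle_amber, bottle_blue, timer, beaker from where it was at the start of the episode above 0.02 m).
It also fails if it takes over 72 s, if anything falls off the work surface, if the arm or the gripper's body presses on something with over 40 N, if the wrist force passes 120 N, or if a joint passes its speed limit or range.

## Robot

A 6-joint arm with a two-finger parallel gripper is mounted at the origin on a cart in front of the work surface, level with it; the furniture and walls round the work are solid. World frame = base frame: x ahead of the robot, y to its left, z up, the work surface at z = 0. Lengths are in mm, angles in rad, forces in N, time in s.
With the tool pointing down it reaches from about 275 to 850 mm from the base axis. Payload 5.2 kg.
Tool frame: the origin (TCP) lies midway between the tips of the shut fingers; the grasp point (between the pads) lies 19 mm behind it; z points along the fingers, y is the line along which they close (so a half turn about z gives the same grasp; the last joint's range is limited). The gripper opens to 85 mm and grips with 20 to 120 N. Pads are 22 mm wide; open, the fingers measure 114 mm over their backs; the gripper's body (76 mm by 85 mm) begins 54 mm behind the grasp point. The pads swing forward as they close: fully open they stand 13 mm farther back than shut.
Start: joints at [-1.392, 0.259, 1.535, -0, 1.348, -0.203], TCP at [204.946, -510.394, 231.31] pointing down, gripper open.
Joint ranges: [-3.14, 3.14], [-0.91, 2.08], [0.19, 2.58], [-1.22, 4.36], [0.22, 2.71], [-3.12, 3.12]. Speed limits (rad/s): [2.57, 2.57, 3.14, 3.14, 3.14, 3.14].

## Interface

Orientations are given as a unit quaternion [x, y, z, w].
In Python, from rig import arm gives the robot as it stands. The module is installed in compiled form; this text tells all that it offers. Calls block until the motion is done:
- arm.move_pose(position, orientation): joint-space move of the TCP to a pose.
- arm.line_to(position, frame=None, rate=150, guard=None): straight line of the TCP; frame=None keeps the orientation; rate is the mean speed in mm/s. With guard (N) it stops when the force on the tool has changed by that much, and returns True; else False.
- arm.set_joints(angles): joint-space move.
- arm.gripper_to(opening): opening from 0.0 (shut) to 1.0 (fully open); the grip force is fixed at half the most; returns when the fingers have stopped.
- arm.wait(seconds).
- arm.ik(position, orientation): joint angles nearest the present ones, or None.
- arm.sense(): the state.
- arm.read_camera(name): name is "side" or "top"; returns a dict with "frame" (384x512x3 uint8, blue, green, red), "camera_matrix" (3x3 intrinsics, pixels), "k1" (the pictures are not rectified: a ray, as slopes to the right and down, at radius r is drawn at 1 + k1 r^2 times it, then the intrinsics apply), "rvec" (rotation vector, rad) and "tvec" (3), from world to camera coordinates, as OpenCV has them. Camera axes: x right, y down, z forward; pixel columns grow to the right and rows downward; lengths in mm; the calibration is good to about 2 mm. A picture is of the moment at which its call begins. There is no depth.
A pose or a line that the arm cannot do raises arm.Unreachable and nothing moves.
- arm.sign_off(): hands the job in; it is judged then, once.
The state is a dict: "t": time; "joint_pos": joint angles; "qd": joint speeds; "joint_torque": joint torques, N m; "eef_pos": TCP position; "orientation": TCP orientation; "force": force on the tool from outside, world axes, zero at the start; "ft_torque": the same for the moment, N m; "opening": opening from 0.0 (shut) to 1.0 (fully open); "grasp_force": force on a finger pad.
Only numpy, scipy, OpenCV 4.12 (cv2) and the standard library are available. Lean on these libraries where they do the work, as an engineer would, in place of code of your own. Each camera call takes 0.05 s, during which the arm holds its last target. There are 200 camera calls.

## Working session

There is one attempt and no reset: what is moved stays moved. The work goes in short steps, each a Python script; the robot and the scene stay as the last script left them, time stands still between calls to the robot, and variables do not carry over. Pictures are saved under pics/ and viewed, at most 10 in all, crops included, and the job is handed in when it is done.

```bash
mkdir -p pics; python3 - <<'E'
from rig import arm
import cv2
for n in("top","side"):
    c=arm.read_camera(n); cv2.imwrite(f"pics/{n}0.png",c["frame"]); print(n,c["camera_matrix"],c["k1"],c["rvec"],c["tvec"])
s=arm.sense();print(s["t"],s["eef_pos"],s["orientation"],s["force"])
E
```

```text
top [[460.91077507   0.         247.14896914]
 [  0.         460.91077507 192.43488896]
 [  0.           0.           1.        ]] -0.023901600584121253 [ 2.1572287  -2.19929564  0.08299466] [ -14.40480391  528.42267478 1596.95507085]
side [[462.31994895   0.         248.63512425]
 [  0.         462.31994895 196.232289  ]
 [  0.           0.           1.        ]] -0.06916784688615567 [ 0.1015885  -2.63359699  1.60621387] [ 524.27061834   80.49263256 1868.38091799]
0.1 [ 204.89073339 -509.92352138  230.56025131] [ 9.81835593e-01  1.89731948e-01  2.85507124e-05 -8.09835547e-04] [ 1.17630588 -0.46441827  0.23300653]
```

View pics/top0.png

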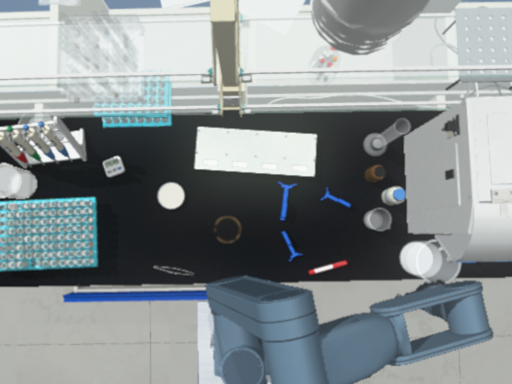

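View pics/side0.png

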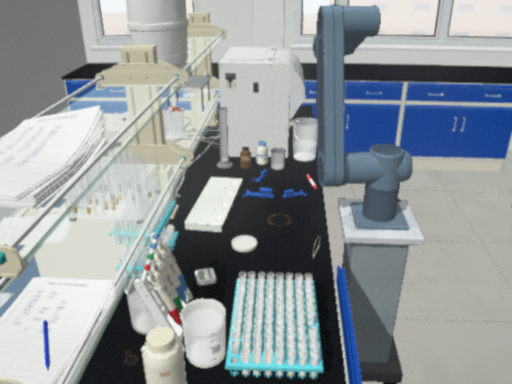

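```bash
cat > h.py <<'E'
import numpy as np, cv2
from rig import arm
from scipy.spatial.transform import Rotation as R
def px2w(c,uv,z):
    """pixels -> world xy on the plane at height z"""
    K=c["camera_matrix"]; d=np.array([c["k1"],0,0,0,0.])
    # drawn = ray*(1+k1 r^2): the OpenCV model with k1 only
    n=cv2.undistortPoints(np.array(uv,float).reshape(-1,1,2),K,d)[:,0]
    M=cv2.Rodrigues(np.array(c["rvec"],float))[0]; t=np.array(c["tvec"],float).ravel()
    o=-M.T@t; r=np.c_[n,np.ones(len(n))]@M
    return (o+r*((z-o[2])/r[:,2])[:,None])[:,:2]
def blobs(mask,amin):
    n,l,s,ce=cv2.connectedComponentsWithStats(mask.astype(np.uint8))
    return [(l==i) for i in range(1,n) if s[i,4]>=amin]
def pix(m): 
    v,u=np.nonzero(m); return np.c_[u,v].astype(float)
E
python3 - <<'E'
from h import *
c=arm.read_camera("top"); f=c["frame"].astype(int)
cv2.imwrite("pics/crop1.png",cv2.resize(c["frame"][110:270,150:360],None,fx=3.75,fy=3.75,interpolation=cv2.INTER_CUBIC))
b,g,r=f[...,0],f[...,1],f[...,2]
roi=np.zeros(b.shape,bool); roi[115:270,150:360]=1
for m in blobs(roi&(b>r+50)&(b>100),15):
    p=px2w(c,pix(m),12); rc=cv2.minAreaRect(p.astype(np.float32)); print("blue",m.sum(),pix(m).mean(0),p.mean(0),rc)
for m in blobs(roi&(r>140)&(g>140),150):
    for z in(16,34):
        p=px2w(c,pix(m),z); rc=cv2.minAreaRect(p.astype(np.float32)); print("wh",z,m.sum(),pix(m).mean(0),rc, p.mean(0)); 
        if z==34: print(cv2.boxPoints(rc))
E
```

```text
blue 208 [160.54807692 120.5625    ] [793.25161732 280.83863582] ((793.5032958984375, 281.09375), (76.17701721191406, 40.11990737915039), 88.76038360595703)
blue 244 [284.79098361 198.7295082 ] [ 504.01527554 -156.86675024] ((495.7666015625, -156.80563354492188), (63.983184814453125, 135.87026977539062), 81.7136459350586)
blue 154 [334.94155844 198.38311688] [ 501.71292693 -333.73731125] ((508.346923828125, -340.9312744140625), (105.72611236572266, 46.694740295410156), 73.74186706542969)
blue 154 [289.84415584 245.94155844] [ 338.15469648 -170.30669862] ((343.9049072265625, -164.42123413085938), (101.82263946533203, 46.892635345458984), 27.227880477905273)
wh 16 5099 [255.36281624 151.07452442] ((675.708251953125, -56.07087707519531), (426.9260559082031, 152.80502319335938), 85.15308380126953) [675.22448869 -56.46506905]
wh 34 5099 [255.36281624 151.07452442] ((672.6196899414062, -55.78266906738281), (422.1769104003906, 151.10520935058594), 85.15306854248047) [672.14144267 -56.17247444]
[[ 579.5016  -259.7325 ]
 [ 730.0664  -272.5    ]
 [ 765.7378   148.16718]
 [ 615.173    160.93466]]
wh 16 551 [170.63883848 195.36116152] ((523.0006103515625, 245.82102966308594), (88.69743347167969, 88.38861083984375), 88.90711212158203) [523.4067325  245.30796917]
wh 34 551 [170.63883848 195.36116152] ((521.61083984375, 242.7509765625), (87.71073913574219, 87.40534973144531), 88.90713500976562) [522.01251565 242.24362372]
[[477.07965 199.73712]
 [564.4691  198.07004]
 [566.142   285.76483]
 [478.75256 287.43192]]
```

View pics/crop1.png

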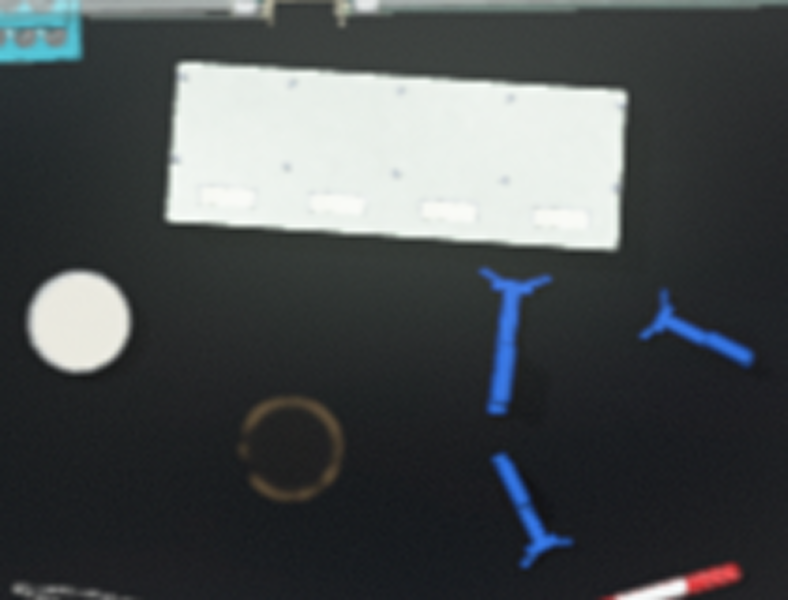

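The largest blue pusher is at px (285,199) with its head towards the store. The store roof spans about (194–317, 127–177) and the plate is at (171,195). The two smaller forks are decoys. Next I grasp the pusher.

```bash
cat >> h.py <<'E'
def q(yaw): # tool down, held half-turned w.r.t. the pusher so the wrist stays in range
    return (R.from_euler('z',yaw+np.pi)*R.from_euler('x',np.pi)).as_quat()
def bluefit(c,amin=200,z=12):
    f=c["frame"].astype(int);b,r=f[...,0],f[...,2]
    roi=np.zeros(b.shape,bool); roi[135:270,130:360]=1
    m=max(blobs(roi&(b>r+50)&(b>100),30),key=lambda m:m.sum()); p=px2w(c,pix(m),z)
    rc=cv2.minAreaRect(p.astype(np.float32)); return p,rc
def barfit(p,yaw0):
    """centre line of the bar (pusher x<-40): returns yaw, back end, front end along, mid offset"""
    d=np.array([np.cos(yaw0),np.sin(yaw0)]); s=p@d
    bar=p[(s<s.max()-45)]; vx,vy,x0,y0=cv2.fitLine(bar.astype(np.float32),cv2.DIST_L2,0,.01,.01).ravel()
    if vx*d[0]+vy*d[1]<0: vx,vy=-vx,-vy
    d=np.array([vx,vy]); s=p@d
    o=np.array([x0,y0]); org=o+d*((s.max()+s.min())/2+59-o@d)
    return np.arctan2(vy,vx),org,s.max()-s.min()
E
python3 - <<'E'
from h import *
c=arm.read_camera("top")
M=cv2.Rodrigues(np.array(c["rvec"],float))[0]; print("cam",-M.T@np.array(c["tvec"]).ravel())
p,rc=bluefit(c); yaw,org,L=barfit(p,-.145); print(yaw,org,L)
rect=np.array(rc[0])+59*np.array([np.cos(yaw),np.sin(yaw)]); print(rect)
g=(org+rect)/2-90*np.array([np.cos(yaw),np.sin(yaw)]); print(g)
arm.gripper_to(.6)
arm.move_pose([*g,110],q(yaw)); print(arm.line_to([*g,13],rate=120,guard=12))
s=arm.sense();print(s["eef_pos"],s["force"],s["t"])
arm.gripper_to(0); s=arm.sense(); print(s["opening"],s["grasp_force"],s["force"],s["eef_pos"])
arm.line_to([*g,30],rate=80)
s=arm.sense(); print(s["eef_pos"],s["force"],s["t"])
for n in("top","side"):
    c=arm.read_camera(n); cv2.imwrite(f"pics/{n}1.png",c["frame"])
c=arm.read_camera("top");p,rc=bluefit(c,z=29);print(barfit(p,yaw),rc)
E
```

```text
cam [ 398.07322958  -30.16219705 1634.11488754]
-0.15518431 [ 554.31046725 -165.08138107] 136.21659408446595
[ 554.05760193 -165.92480373]
[ 465.2655623  -151.59249365]
False
[ 465.6987332  -152.0024213    13.48423878] [0.91602531 0.38086411 0.10844787] 3.275
0.17147997699423626 59.55719769001007 [-0.6616411   1.35227857  6.37502525] [ 465.79612272 -151.82013205   13.7895156 ]
[ 465.48894781 -151.71957227   30.24778386] [-0.67733608  0.41163265 -1.39171585] 4.0583
(np.float32(1.2638848), array([ 509.32722144, -276.94592512]), np.float64(104.60518831859892)) ((507.1911926269531, -337.67431640625), (104.61810302734375, 46.20536804199219), 73.74185180664062)
```

```bash
python3 - <<'E'
import cv2,numpy as np
a=cv2.imread("pics/top1.png")[120:270,150:350]; b=cv2.imread("pics/side1.png")[140:240,180:330]
cv2.imwrite("pics/c2.png",np.vstack([cv2.resize(a,(400,300),interpolation=2),cv2.resize(b,(400,267),interpolation=2)]))
E
```

```text
(no output)
```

View pics/c2.png

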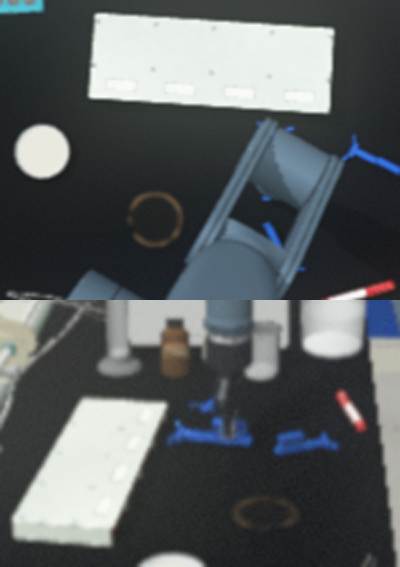

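```bash
cat >> h.py <<'E'
SO=np.array([605.6,-50.3]); SY=-.0846
EX=np.array([np.cos(SY),np.sin(SY)]); EY=np.array([-EX[1],EX[0]])
def tcp(xs,ys,yaw=0,a=90.,z=15):
    """TCP for pusher origin at (xs,ys) in the store frame, pusher yaw relative to the store"""
    o=SO+xs*EX+ys*EY; t=SY+yaw
    return [*(o-a*np.array([np.cos(t),np.sin(t)])),z]
BAY={1:156,2:52,3:-52,4:-156}
def stx(a=90.):
    p=np.array(arm.sense()["eef_pos"][:2])-SO; return p@EX+a,p@EY
E
python3 - <<'E'
from h import *
arm.move_pose(tcp(-40,-52,z=30),q(SY))
for k in (3,4,2):
    y=BAY[k]
    arm.line_to(tcp(-30,y,z=15),rate=120)
    g1=arm.line_to(tcp(14,y),rate=70,guard=8); f0=np.array(arm.sense()["force"])
    g2=arm.line_to(tcp(31,y),rate=25,guard=3.5); s=arm.sense(); df=(s["force"]-f0)@np.r_[EX,0]
    print(k,g1,g2,stx(),"dF",df,s["force"],s["t"])
    if not g2 and not g1 and abs(df)<2:
        g3=arm.line_to(tcp(42,y),rate=40,guard=3.5); print("deeper",g3,stx(),arm.sense()["force"])
        arm.line_to(tcp(-30,y),rate=120)
        if not g3: print("EMPTY",k); break
    else: arm.line_to(tcp(-30,y),rate=120)
print(arm.sense()["t"])
E
```

```text
3 False True (np.float64(26.438029356634864), np.float64(-51.851188029015496)) dF -1.4452910229938456 [-1.51928713 -0.98242322 -0.93095966] 6.1833
4 False True (np.float64(26.457980340939173), np.float64(-155.75434248264258)) dF -2.072185868989954 [-1.30544028  0.1424529  -0.1467165 ] 9.1417
2 False False (np.float64(30.99145550074043), np.float64(51.994541078372315)) dF 0.022099808689971415 [ 1.25892405e+00  1.86722417e-03 -2.66733994e+00] 13.25
deeper False (np.float64(42.41341779704149), np.float64(51.94254233642893)) [-0.61032842  0.58720492 -2.1333799 ]
EMPTY 2
14.425
```

Bay 2 is the empty one, since bays 3 and 4 both gave contact at 26.4 mm. Next I bring the plate sideways in front of bay 2.

```bash
python3 - <<'E'
from h import *
P=np.array([523.2,245.8])-SO; xp,yp=P@EX,P@EY; print(xp,yp)
t=-np.pi/2
arm.line_to(tcp(-60,52,z=90),rate=200)
arm.move_pose(tcp(xp,yp+47+16,t,z=70),q(SY+t))
arm.line_to(tcp(xp,yp+47+16,t,z=15),rate=120,guard=8); f0=np.array(arm.sense()["force"]);print(arm.sense()["t"],f0)
print(arm.line_to(tcp(xp,52+47,t,z=14.5),rate=75,guard=10)); s=arm.sense();print(s["t"],s["force"])
arm.line_to(tcp(xp,52+47+30,t,z=14.5),rate=120)
arm.line_to(tcp(xp,52+47+60,t,z=80),rate=200)
for n in("top","side"):
    c=arm.read_camera(n); cv2.imwrite(f"pics/{n}2.png",c["frame"])
a=cv2.imread("pics/top2.png")[120:270,150:350]; b=cv2.imread("pics/side2.png")[150:270,180:330]
cv2.imwrite("pics/c3.png",np.hstack([cv2.resize(a,(400,300),interpolation=2),cv2.resize(b,(375,300),interpolation=2)]))
print(arm.sense()["t"])
E
```

```text
-107.12549031517665 288.07828679845517
17.4167 [-0.51435704 -0.18895767  5.35306917]
False
20.9083 [-0.49082036  0.93931787 -1.58409085]
21.9167
```

View pics/c3.png

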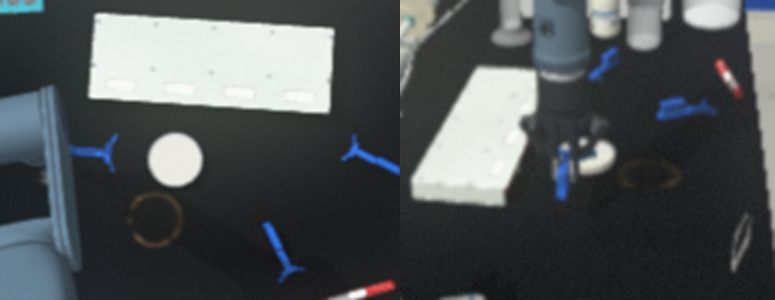

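```bash
python3 - <<'E'
from h import *
c=arm.read_camera("top"); f=c["frame"].astype(int); m=np.zeros(f.shape[:2],bool); m[178:225,215:262]=1
m&=(f[...,2]>140)&(f[...,1]>140); m=max(blobs(m,100),key=lambda m:m.sum())
P=px2w(c,pix(m),16).mean(0)-SO; xp,yp=P@EX,P@EY; print(m.sum(),xp,yp)
y=52
arm.move_pose(tcp(xp-47-20,y,z=75),q(SY))
arm.line_to(tcp(xp-47-20,y,z=15),rate=120,guard=8)
g1=arm.line_to(tcp(-60,y,z=14.5),rate=60,guard=8); print(g1,stx(),arm.sense()["force"])
g2=arm.line_to(tcp(8,y,z=14.5),rate=50,guard=8); s=arm.sense(); print(g2,stx(),s["force"],s["t"])
if not(g1 or g2):
    g3=arm.line_to(tcp(28.5,y,z=14.5),rate=20,guard=4); s=arm.sense(); print(g3,stx(),s["force"],s["t"])
c=arm.read_camera("side"); cv2.imwrite("pics/side3.png",c["frame"])
E
```

```text
561 -105.80697829640964 52.55428308219988
True (np.float64(-173.72984346830236), np.float64(52.311778529861215)) [-1.75432828 -0.52110464  5.3133774 ]
True (np.float64(-173.73373983214117), np.float64(52.30766280801543)) [-1.46555923 -0.23444884  5.35818451] 24.9917
```

```bash
python3 - <<'E'
from h import *
s=arm.sense(); print(s["eef_pos"],s["force"],s["ft_torque"],s["orientation"],q(SY),s["opening"],s["t"])
a=cv2.imread("pics/side3.png")[150:270,190:320]
c=arm.read_camera("top");b=c["frame"][120:270,170:320]
cv2.imwrite("pics/c4.png",np.hstack([cv2.resize(a,(487,450),interpolation=2),cv2.resize(b,(300,450),interpolation=2)[:, :300]]))
E
```

```text
[347.2043903   24.09645534  13.53262401] [-2.25276945  0.47318438  5.49905804] [-0.22966791 -0.21114256 -0.0186755 ] [ 4.18130358e-02  9.99120642e-01  2.42813959e-04 -3.09103803e-03] [4.22873866e-02 9.99105488e-01 6.11775669e-17 2.58935563e-18] 0.17744992619488123 25.0417
```

View pics/c4.png

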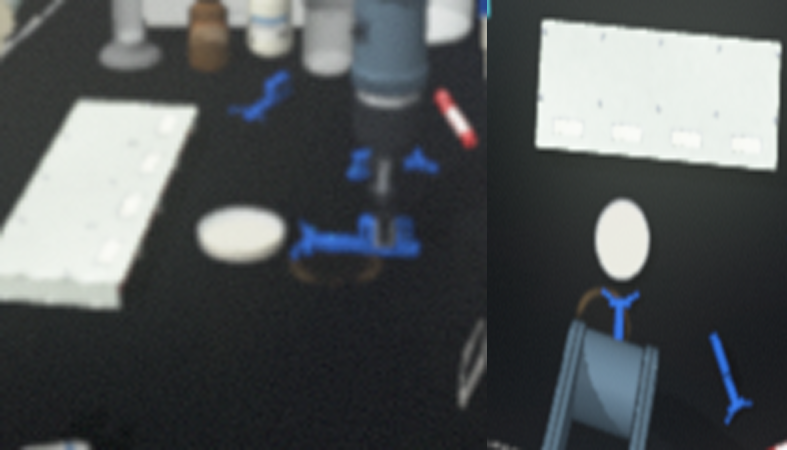

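```bash
python3 - <<'E'
from h import *
y=52
arm.line_to(tcp(-174,y,z=17),rate=40); print(arm.sense()["force"],arm.sense()["eef_pos"])
g1=arm.line_to(tcp(-60,y,z=17),rate=55,guard=8); print(g1,stx(),arm.sense()["force"])
if not g1:
    g2=arm.line_to(tcp(8,y,z=17),rate=45,guard=8); s=arm.sense(); print(g2,stx(),s["force"],s["t"])
    if not g2:
        g3=arm.line_to(tcp(28.5,y,z=17),rate=20,guard=4.5); s=arm.sense(); print(g3,stx(),s["force"],s["t"])
E
```

```text
[ 0.01404285 -0.22279455 -1.69925185] [347.24119886  23.81615132  17.23053912]
False (np.float64(-60.08809395682624), np.float64(52.02016353461445)) [-0.51072107  0.86979489 -0.88335926]
False (np.float64(7.960950648947218), np.float64(52.0345567342501)) [ 0.28254596 -0.21295471 -1.44278618] 29.225
True (np.float64(26.240911390455558), np.float64(52.05959019044067)) [ 0.22034412 -0.29695041 -1.88172493] 30.1667
```

```bash
python3 - <<'E'
from h import *
y=52
arm.line_to(tcp(10,y,z=17),rate=30); arm.line_to(tcp(-25,y,z=17),rate=80)
arm.line_to(tcp(14,y,z=17),rate=70,guard=8)
g=arm.line_to(tcp(28,y,z=17),rate=20,guard=3.5); print("refeel",g,stx())
arm.line_to(tcp(10,y,z=17),rate=30); arm.line_to(tcp(-70,y,z=17),rate=100)
print(arm.line_to(tcp(-70,y,z=13),rate=15,guard=5)); s=arm.sense(); print(s["eef_pos"],s["force"])
arm.gripper_to(.5); x=tcp(-70,y,z=130); arm.line_to(x,rate=120)
arm.set_joints([-1.392,.259,1.535,0,1.348,arm.sense()["joint_pos"][5]])
for n in("top","side"):
    c=arm.read_camera(n); cv2.imwrite(f"pics/{n}4.png",c["frame"])
a=cv2.imread("pics/side4.png")[150:270,190:320]; b=cv2.imread("pics/top4.png")[120:270,170:320]
cv2.imwrite("pics/c5.png",np.hstack([cv2.resize(a,(420,388),interpolation=2),cv2.resize(b,(376,388),interpolation=2)]))
print(arm.sense()["t"])
E
```

```text
refeel True (np.float64(26.32762005557074), np.float64(52.028900257711896))
True
[451.2922799   14.91096928  13.69271991] [-0.1071718   0.20817546  3.2830156 ]
38.4083
```

View pics/c5.png

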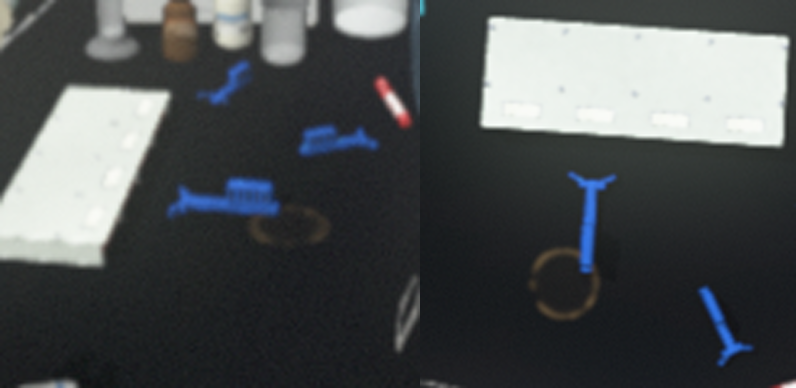

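The pusher lies flat in front of bay 2, head at about (592,185) in the right-hand picture. The plate is out of sight inside the store, the arm is clear, and feeling again met the plate at its home depth.

```bash
python3 -c "
from rig import arm
print(arm.sign_off())"
```

```text
the job is handed in; nothing more can be done
None
```

The job is handed in with no verdict shown: bay 2 was the empty one, and the plate is in it at home depth (felt again at 26.3 mm). The pusher lies flat on the worktop with the arm clear; bay 2's flap should be shut, but the cameras cannot show it.

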